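Arm the guarded high-voltage switch for a gel run

ROBOT

A 6-joint arm with a two-finger parallel gripper is mounted at the origin on the work surface. World frame = base frame: x ahead of the robot, y to its left, z up, the work surface at z = 0. Lengths are in m, angles in rad, forces in N, time in s.
With the tool pointing down it reaches from about 0.375 to 0.825 m from the base axis. Payload 5.5 kg.
Tool frame: the origin (TCP) lies at the very end of the fingers, on their centre line; the grasp point (between the pads) lies 19 mm behind it (arm.tcp_to_grasp is the distance from the TCP to the grasp point, in m); z points along the fingers, y is the direction in which the jaws open and shut (so a half turn about z gives the same grasp; the last joint's range is limited). The gripper opens to 85 mm and grips with 20 to 120 N. Pads are 22 mm wide; open, the fingers measure 114 mm over their backs; the gripper's body (76 mm by 85 mm) begins 54 mm behind the grasp point. The pads swing forward as they close: fully open they stand 13 mm farther back than shut.
Start: joints at [1.288, 0.314, -0.047, 1.21, 0, 1.571], TCP at [0.167, 0.576, 0.231] pointing down, gripper open.
Joint ranges: [-2.67, 2.67], [-0.69, 1.73], [-1.03, 1.25], [-2.08, 2.16], [-1.42, 1.45], [-3.14, 3.14]. Speed limits (rad/s): [2.39, 2.39, 3.01, 3.14, 3.14, 3.14].

INTERFACE

Orientations are given as a rotation vector (axis times angle).
In Python, from cell import arm, cams gives the robot as it stands.
- The arm moves only by the tool carry_out, never from a script. Its argument "increments" is one flat list of numbers, 7 for each row, row after row: the shift along the world's x, y, z in mm, then the turn, a rotation vector about the world's x, y, z in degrees, then the closure, from 0 (fully open) to 1 (shut). In form: [x, y, z, rx, ry, rz, gripper, x, y, z, rx, ry, rz, gripper, ...]. A call has 1 to 5 rows; each row shifts and turns the commanded pose from where the row before left it; what a row does not reach is not made up. A row lasts 1/8 s, in which the tool goes at most 62.5 mm and 10.7 degrees, less where a joint would pass 70% of its speed; a pose out of reach is approached as far as the arm can. A call is refused whole if a number of a shift passes 62.5 or a number of a turn 10.7, either way. A call with a gripper value outside its range is refused whole. The fingers move at their own pace and stop on an object; "squeeze" is the grip in N (left out, the last holds). Time passes only in rows, so rows that do not move let the fingers close. It gives the time, the measured TCP pose, the force and the opening at its end, in the units of the state.
- arm.read_state(): the state, without advancing time (a new reading comes with each control period).
- cams.snapshot(name): name is "scene" or "top"; returns a dict with "color" (400x640x3 uint8, blue, green, red), "z_map" (400x640 float32, m along the optical axis (not along the pixel's ray), 0 where there is no reading), "intrinsics" (3x3 intrinsics, pixels), "k1" (the pictures are not rectified: a ray, as slopes to the right and down, at radius r is drawn at 1 + k1 r^2 times it, then the intrinsics apply), "pose" (4x4, takes a point from camera to world coordinates). Camera axes: x right, y up, looking along -z (the intrinsics and any distortion apply to the point x, -y, -z); pixel columns grow to the right and rows downward; lengths in m; the calibration is good to about 2 mm. A picture is of the moment at which its call begins.
- arm.close_job(): hands the job in, once; it reports no verdict.
The state is a dict: "time": time; "qpos": joint angles; "joint_vel": joint speeds; "effort": joint torques, N m; "eef_pos": TCP position; "tcp_rot": TCP orientation; "wrist_force": force on the tool from outside, world axes, zero at the start; "ft_torque": the same for the moment, N m; "gripper_width": opening from 0.0 (shut) to 1.0 (fully open).
Only numpy, scipy, OpenCV 4.12 (cv2) and the standard library are available. Lean on these libraries where they do the work, as an engineer would, in place of code of your own. Each camera call takes 0.05 s, during which the arm holds its last target.

TASK

The gel run is ready to start: on the switch box with the red cover, lift the cover, flip the toggle beneath it fully over to the side with the green mark, and then close the cover again. Leave the cover of the look-alike box with the blue cover shut.

Things in the scene. Friction and masses are not known exactly. Their poses are not given: they have to be found in the camera images.
- hv_unit: Cream switch box with the red cover, 180 (x) x 120 (y) x 60 (z) mm, fixed to the bench. Origin: centre of its underside; +x runs from its front (facing the robot, within 20 degrees) to its back, +y to its left, z up. Its top panel is 60 mm above the origin; a green mark at y = +45 mm shows the toggle's ON side, a grey mark at y = -45 mm its OFF side. All mm below are in this frame.
- hv_cover (a joint): Red cover, rad: 0 shut, 1.57 open (upright, stop). Hollow dome, open below, 90 g, hinged along y at x 32, z 63; shut it spans x -55 to 32, y -31 to 31, z 63 to 115; its front edge swings up and back. Damped: released below 0.9 it falls shut softly, above 1.1 it falls open and stays. Open, its back face is upright at x 84, z up to 150; pushed forward past balance, it falls shut.
- hv_tab (a point): Grip point on the red cover's solid pull tab, which sticks out level from the middle of the cover's front face: 34 mm long (x -89 to -55 when shut), 12 mm wide (y), 12 mm high. This point is on the tab's centre line 24 mm out from the face: x -79, y 0, z 95 when shut. With the cover open the tab points up, to z 184.
- hv_toggle (a joint): Steel toggle under the red cover, rad: about 0 is OFF (leans 0.42 to -y), 0.84 is ON (leans 0.42 to +y). It stays where left; about 1.5 N at the ball moves it. Lever 8 mm thick, pivot at x -30, y 0, z 61, axis along x; a 12 mm white ball at its end, centre 40 mm from the pivot (OFF y -16, z 98; ON y 16, z 98). Reached only with the cover open; the cover shuts over either position.
- uv_cover (a joint): Angle of the blue cover on the twin box, rad: 0 shut. Not to be opened. The twin is the same as the red-covered box but for the cover's colour; it stands to the left or to the right of it.
Things that resemble listed ones, but are neither listed nor needed, are in the scene too. What is shaped like the part that bears uv_cover but turquoise is not meant.

How it is judged:
By the outcome, as a careful person would: the job done as asked, in the order asked, and still so for the second after the job is handed in, with the robot touching nothing.
It also fails if it takes over 50 s, if anything falls off the work surface, if the arm or the gripper's body presses on something with over 40 N, if the wrist force passes 120 N, or if a joint passes its speed limit or range.

## Working session

There is one attempt and no reset: what is moved stays moved. The work goes in short steps, Python scripts to look and compute and a tool call to move; the robot and the scene stay as the last step left them, time stands still between calls to the robot, and variables do not carry over. Pictures are saved under pics/ and viewed, and the job is handed in when it is done.

Besides the shell and the picture viewer there is one more tool, called as name(argument=value, ...), one argument or row to a line, values as JSON. carry_out: Moves the arm, as the interface text tells. Its arguments: {"type":"object","properties":{"increments":{"type":"array"},"squeeze":{"type":"number"}},"required":["increments"]}

```bash
mkdir -p pics; python3 - <<'E'
from cell import arm,cams
import cv2,numpy as np
for n in("scene","top"):
    s=cams.snapshot(n); cv2.imwrite(f"pics/{n}0.png",s["color"]); np.savez(f"/tmp/{n}0.npz",**s)
    print(n,s["intrinsics"],s["k1"],s["pose"])
s=arm.read_state(); print(s)
E
```

```text
scene [[377.50052418   0.         317.12542808]
 [  0.         377.50052418 200.51003055]
 [  0.           0.           1.        ]] -0.08446165023460786 [[-0.73526483 -0.56259522  0.37798445  0.79037705]
 [ 0.67773249 -0.61686627  0.40019329  0.56465536]
 [ 0.00801903  0.5504204   0.83484914  0.83746994]
 [ 0.          0.          0.          1.        ]]
top [[394.67975878   0.         318.55909665]
 [  0.         394.67975878 197.66643108]
 [  0.           0.           1.        ]] 0.01586495727792599 [[-2.31236707e-02  9.75509527e-01 -2.18738332e-01  2.32233019e-01]
 [-9.99732530e-01 -2.24745254e-02  5.45570675e-03  2.16615884e-01]
 [ 4.06053703e-04  2.18805982e-01  9.75768301e-01  1.05177818e+00]
 [ 0.00000000e+00  0.00000000e+00  0.00000000e+00  1.00000000e+00]]
{'time': 0.1, 'qpos': array([ 1.28798379e+00,  3.14159818e-01, -4.79563917e-02,  1.21019397e+00,
        2.12787018e-05,  1.57083289e+00]), 'joint_vel': array([-0.00168794, -0.00120849,  0.00231034,  0.00022351, -0.00012704,
       -0.00075495]), 'effort': array([-5.14485855e-04, -5.40765846e+01,  3.40541303e+01,  1.11681709e-02,
        2.82875487e-05,  2.77106508e-06]), 'eef_pos': array([0.16728659, 0.57568078, 0.23052802]), 'tcp_rot': array([-4.42785600e-01, -3.10999471e+00,  2.34934135e-03]), 'wrist_force': array([-0.58971022, -0.11962822,  0.07585723]), 'ft_torque': array([-0.03096413, -0.07038879,  0.03543714]), 'gripper_width': 1.002255761456062}
```

View pics/scene0.png

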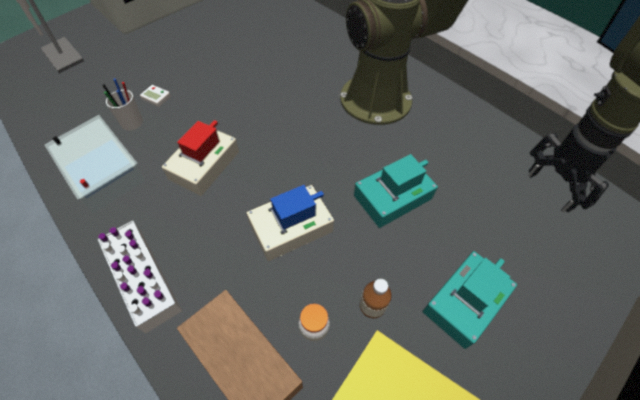

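View pics/top0.png

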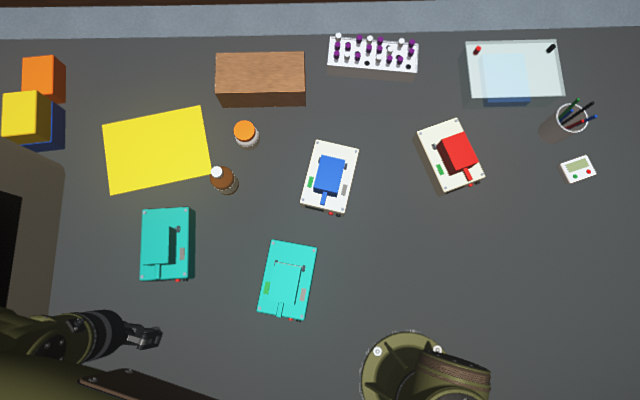

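The scene view shows the red box at (200,155) and the blue twin at (290,220). In the top view, red is at (452,155) and blue at (330,177), so the twin is to the red box's left. The turquoise boxes aren't part of the job. Next I'll measure the red box's pose.

```bash
cat > h.py <<'E'
import numpy as np,cv2
def cloud(s):
    K=s["intrinsics"];k1=float(s["k1"]);z=s["z_map"]
    v,u=np.mgrid[:400,:640].astype(np.float32)
    d=np.array([k1,0,0,0,0])
    p=cv2.undistortPoints(np.stack([u.ravel(),v.ravel()],1)[:,None].astype(np.float64),K,d)[:,0]
    x=p[:,0]*z.ravel();y=p[:,1]*z.ravel()
    P=np.stack([x,-y,-z.ravel()],1)@s["pose"][:3,:3].T+s["pose"][:3,3]
    return P.reshape(400,640,3)
def red(c):
    c=c.astype(int);return (c[...,2]>110)&(c[...,1]<70)&(c[...,0]<70)
E
python3 - <<'E'
from h import *
for n,win in(("top",(400,500,110,200)),("scene",(150,245,110,195))):
    s=dict(np.load(f"/tmp/{n}0.npz")); C=cloud(s); c=s["color"]
    m=np.zeros((400,640),bool);a,b,e,f=win;m[e:f,a:b]=1
    m&=s["z_map"]>0
    Z=C[...,2]
    pan=m&(abs(Z-.06)<.006)&(c.min(2)>110)
    P=C[pan]; print(n,pan.sum(),"panel z",np.median(P[:,2]))
    full=m&(Z>.052)&(Z<.13)
    # outline rectangle of all points projected (box includes cover except tab)
    q=C[m&(abs(Z-.06)<.006)]
    r=cv2.minAreaRect(q[:,:2].astype(np.float32)*1000);print("rect",r)
    rm=m&red(c)
    R=C[rm];top=R[R[:,2]>.109]
    print("red",len(R),"zmax",R[:,2].max(),"top n",len(top),cv2.minAreaRect(top[:,:2].astype(np.float32)*1000),top.mean(0))
    t=R[(abs(R[:,2]-.101)<.004)]
    print("tabtop cand",len(t),t.mean(0) if len(t) else 0)
    g=c.astype(int);gm=m&(g[...,1]>g[...,2]+40)&(g[...,1]>g[...,0]+40)
    print("green",gm.sum(),C[gm].mean(0))
E
```

```text
top 1627 panel z 0.05944826301026784
rect ((566.3518676757812, -138.5093231201172), (179.50051879882812, 121.6430435180664), 19.709718704223633)
red 880 zmax 0.11940763758679684 top n 796 ((554.8783569335938, -142.83038330078125), (84.56234741210938, 62.74878692626953), 19.308374404907227) [ 0.5540847  -0.14252408  0.11437453]
tabtop cand 55 [ 0.5003795  -0.16082651  0.10016527]
green 50 [ 0.52413375 -0.10704591  0.06048112]
scene 1250 panel z 0.05993778010183343
rect ((567.4877319335938, -140.58074951171875), (180.56198120117188, 119.75768280029297), 19.01187515258789)
red 630 zmax 0.1177190369333887 top n 597 ((557.4353637695312, -144.54165649414062), (89.7877426147461, 64.34754943847656), 18.385242462158203) [ 0.55841006 -0.14368102  0.11438443]
tabtop cand 30 [ 0.49575935 -0.16546816  0.09991427]
green 25 [ 0.5257525  -0.10816569  0.06197018]
```

```bash
python3 - <<'E'
import cv2
a=cv2.imread("pics/top0.png")[100:210,390:510];b=cv2.imread("pics/scene0.png")[105:200,150:250]
cv2.imwrite("pics/crop.png",cv2.hconcat([cv2.resize(a,(400,400)),cv2.resize(b,(400,400))]))
E
```

```text
(no output)
```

View pics/crop.png

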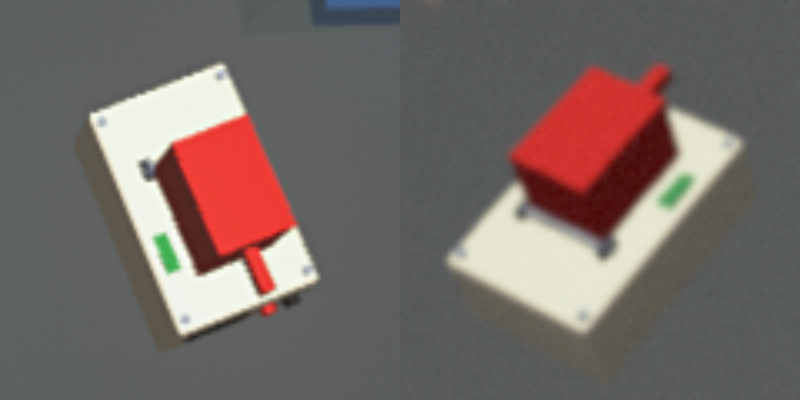

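Red box origin is about (567,-139.5) mm with a yaw of about 19.2°; the two cameras agree. I'll write a planner that prints increments.

```bash
cat >> h.py <<'E'
from scipy.spatial.transform import Rotation as Ro
O=np.array([567,-139.5,0.]);YAW=19.2
B=Ro.from_euler('z',YAW,degrees=True)
def w(p): return O+B.apply(p)
def loc(p): return B.inv().apply(np.asarray(p)*1000-O)
def ori(phi): # tool tilt: phi deg forward from straight down (tool y = -/+ local y)
    base=Ro.from_matrix(np.array([[-1,0,0],[0,1,0],[0,0,-1]]).T)
    return B*Ro.from_euler('y',-phi,degrees=True)*base
def dirn(phi): return np.array([np.sin(np.radians(phi)),0,-np.cos(np.radians(phi))])
def tcp(g,phi): return w(np.array(g,float)+19*dirn(phi))
def now():
    from cell import arm
    s=arm.read_state();return s["eef_pos"]*1000,Ro.from_rotvec(s["tcp_rot"]),s
def plan(targets,grip,p=None,R=None,vmax=55,wmax=10):
    if p is None:p,R,_=now()
    rows=[]
    for tp,tR in targets:
        rv=(tR*R.inv()).as_rotvec(degrees=True)
        n=max(1,int(np.ceil(max(abs(tp-p).max()/vmax,abs(rv).max()/wmax))))
        for k in range(n):
            d=np.round((tp-p)/(n-k),0);r=np.round((tR*R.inv()).as_rotvec(degrees=True)/(n-k),1)
            rows.append([*d,*r,grip]);p=p+d;R=Ro.from_rotvec(r,degrees=True)*R
    for i in range(0,len(rows),5):
        print("["+", ".join("%g"%(x+0) for r in rows[i:i+5] for x in r)+"]")
    return p,R
def rep():
    p,R,s=now()
    t=R.as_matrix()[:,2];tl=B.inv().apply(t)
    print("t",s["time"],"tcp",p.round(1),"loc",loc(p/1000).round(1),"toolz loc",tl.round(3),"F",s["wrist_force"].round(1),"gw",s["gripper_width"].round(3),"q",s["qpos"].round(2))
E
python3 - <<'E'
from h import *
p,R,s=now()
print(R.as_matrix().round(2))
mid=ori(20)
plan([(np.array([380,420,300.]),R),(np.array([430,0,300.]),ori(15)),(tcp([-80-70,0,95+60],50),ori(50))],0)
print(tcp([-80,0,95],50),tcp([-150,0,155],50))
E
```

```text
[[-0.96  0.28 -0.  ]
 [ 0.28  0.96 -0.  ]
 [ 0.   -0.   -1.  ]]
[53, -39, 17, 0, 0, 0, 0, 53, -39, 17, 0, 0, 0, 0, 53, -39, 18, 0, 0, 0, 0, 54, -39, 17, 0, 0, 0, 0, 6, -52, 0, 0.1, -1.9, 4.4, 0]
[6, -53, 0, 0.1, -1.9, 4.4, 0, 6, -52, 0, 0, -1.9, 4.4, 0, 6, -53, 0, 0.1, -1.9, 4.4, 0, 6, -52, 0, 0, -1.9, 4.4, 0, 7, -53, 0, 0.1, -1.9, 4.4, 0]
[6, -52, 0, 0, -1.9, 4.4, 0, 7, -53, 0, 0.1, -1.9, 4.4, 0, 2, -46, -39, 2.9, -8.3, 0, 0, 2, -46, -39, 2.9, -8.3, 0, 0, 2, -46, -39, 2.9, -8.3, 0, 0]
[3, -46, -40, 2.8, -8.2, 0, 0]
[ 505.19514152 -161.02272886   82.78703542] [ 439.08879561 -184.04339413  142.78703542]
```

carry_out(
  increments=[53,-39,17,0,0,0,0,53,-39,17,0,0,0,0,53,-39,18,0,0,0,0,54,-39,17,0,0,0,0,6,-52,0,0.1,-1.9,4.4,0],
)

```text
time: 0.72
eef_pos: [0.3721, 0.3806, 0.2946]
tcp_rot: [0.321, 3.09, 0.011]
wrist_force: [-0.5, -0.5, 0.2]
gripper_width: 1.001
```

carry_out(
  increments=[6,-53,0,0.1,-1.9,4.4,0,6,-52,0,0,-1.9,4.4,0,6,-53,0,0.1,-1.9,4.4,0,6,-52,0,0,-1.9,4.4,0,7,-53,0,0.1,-1.9,4.4,0],
)

```text
time: 1.35
eef_pos: [0.3992, 0.1168, 0.2944]
tcp_rot: [-0.269, 2.933, 0.051]
wrist_force: [1.1, -0.9, 0.1]
gripper_width: 1.002
```

```bash
python3 - <<'E'
from h import *
rep()
plan([(np.array([430,0,300.]),ori(15)),(tcp([-150,0,155],50),ori(50))],0)
E
```

```text
Traceback (most recent call last):
  File "h.py", line 40, in rep
    print("t",s["time"],"tcp",p.round(1),"loc",loc(p/1000).round(1),"toolz loc",tl.round(3),"F",s["wrist_force"].round(1),"gw",s["gripper_width"].round(3),"q",s["qpos"].round(2))
                                                                                                                               ^^^^^^^^^^^^^^^^^^^^^^^^
AttributeError: 'float' object has no attribute 'round'
```

```bash
sed -i 's/s\["gripper_width"\].round(3)/round(float(s["gripper_width"]),3)/' h.py; python3 - <<'E'
from h import *
rep()
plan([(np.array([430,0,300.]),ori(15)),(tcp([-150,0,155],50),ori(50))],0)
E
```

```text
t 1.35 tcp [399.2 116.8 294.4] loc [-74.2 297.2 294.4] toolz loc [ 0.197 -0.014 -0.98 ] F [ 1.1 -0.9  0.1] gw 1.002 q [ 0.29 -0.23 -0.5   1.11 -0.    0.1 ]
[10, -39, 2, 0, -1.3, 2.9, 0, 10, -39, 2, 0, -1.2, 2.8, 0, 11, -39, 2, 0, -1.3, 2.9, 0, 2, -46, -39, 2.9, -8.3, 0, 0, 2, -46, -40, 2.9, -8.2, 0, 0]
[2, -46, -39, 2.9, -8.3, 0, 0, 3, -46, -40, 2.9, -8.2, 0, 0]
```

carry_out(
  increments=[10,-39,2,0,-1.3,2.9,0,10,-39,2,0,-1.2,2.8,0,11,-39,2,0,-1.3,2.9,0,2,-40,-30,2.9,-8.3,0,0,2,-40,-30,2.9,-8.2,0,0],
)

```text
time: 1.98
eef_pos: [0.4352, -0.0794, 0.2413]
tcp_rot: [-0.428, 2.541, 0.124]
wrist_force: [0.5, -0.3, -0.9]
gripper_width: 0.996
```

carry_out(
  increments=[2,-20,-20,2.9,-8.3,0,0,0,0,0,0,0,0,0,0,0,0,0,0,0,0],
)

```text
time: 2.35
eef_pos: [0.4371, -0.0986, 0.2218]
tcp_rot: [-0.401, 2.397, 0.153]
wrist_force: [0.6, -0.3, 1.1]
gripper_width: 1.0
```

```bash
python3 - <<'E'
from h import *
rep()
plan([(tcp([-150,0,155],50),ori(50))],0,vmax=40,wmax=8)
E
```

```text
t 2.35 tcp [437.1 -98.6 221.8] loc [-109.2   81.3  221.8] toolz loc [ 0.657 -0.    -0.754] F [ 0.6 -0.3  1.1] gw 1.0 q [-0.63 -0.35 -0.94  0.52  0.57 -0.83]
[1, -28, -26, 0.9, -2.8, 0.1, 0, 0, -29, -27, 0.9, -2.8, 0, 0, 1, -28, -26, 1, -2.9, 0.1, 0]
```

```bash
python3 - <<'E'
from h import *
phi=38
g=np.array([-80,0,95])
p,R=plan([(tcp(g-60*dirn(phi),phi),ori(phi))],0,vmax=40,wmax=8)
plan([(tcp(g,phi),ori(phi))],0,p=p,R=R,vmax=20)
E
```

```text
[10, -25, -31, -0.4, 1, 0.1, 0, 10, -25, -32, -0.4, 0.9, 0, 0, 11, -25, -31, -0.3, 1, 0.1, 0]
[11, 4, -16, 0, 0, 0, 0, 12, 4, -16, 0, 0, 0, 0, 11, 4, -16, 0, 0, 0, 0]
```

carry_out(
  increments=[10,-25,-31,-0.4,1,0.1,0,10,-25,-32,-0.4,0.9,0,0,11,-25,-31,-0.3,1,0.1,0,0,0,0,0,0,0,0,0,0,0,0,0,0,0],
)

```text
time: 2.98
eef_pos: [0.4692, -0.1722, 0.1282]
tcp_rot: [-0.419, 2.448, 0.145]
wrist_force: [-0.1, 0.6, -0.1]
gripper_width: 0.999
```

```bash
python3 - <<'E'
from h import *
from cell import cams
rep()
phi=38
g=np.array([-80,0,95])
plan([(tcp(g,phi),ori(phi))],0,vmax=20)
o=[]
for n,(a,b,c,d) in(("top",(380,520,100,220)),("scene",(140,280,90,210))):
    o.append(cv2.resize(cams.snapshot(n)["color"][c:d,a:b],(400,343)))
cv2.imwrite("pics/a1.png",cv2.hconcat(o))
E
```

```text
t 2.975 tcp [ 469.2 -172.2  128.2] loc [-103.1    1.3  128.2] toolz loc [ 0.616  0.003 -0.788] F [-0.1  0.6 -0.1] gw 0.999 q [-0.71 -0.04 -0.92  0.32  0.57 -0.95]
[11, 3, -16, 0, 0, -0.1, 0, 11, 4, -16, 0, 0, -0.1, 0, 11, 3, -16, 0, 0, 0, 0]
```

View pics/a1.png

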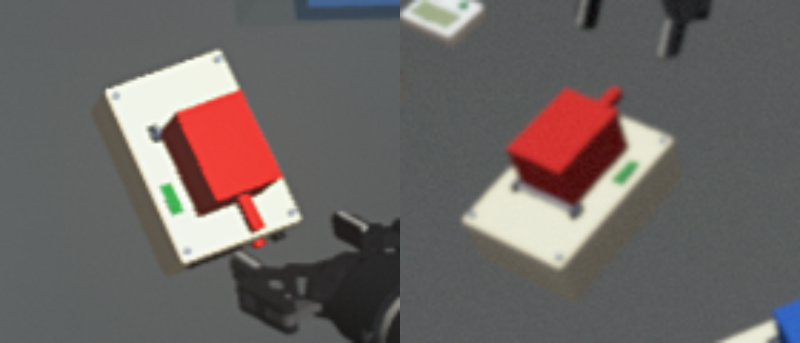

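The red tab tip is at (260,240) in the left crop, with the open fingers on either side of its line. The apparent offset is what parallax from the height difference should give. I'll advance and close.

carry_out(
  increments=[11,3,-16,0,0,-0.1,0,11,4,-16,0,0,-0.1,0,11,3,-16,0,0,0,0,0,0,0,0,0,0,0,0,0,0,0,0,0,0],
)

```text
time: 3.7
eef_pos: [0.5008, -0.1631, 0.08]
tcp_rot: [-0.412, 2.449, 0.142]
wrist_force: [-0.2, 0.1, 0.1]
gripper_width: 1.002
```

carry_out(
  increments=[0,0,0,0,0,0,0.6,0,0,0,0,0,0,0.8,0,0,0,0,0,0,1,0,0,0,0,0,0,1,0,0,0,0,0,0,1],
  squeeze=25,
)

```text
time: 4.32
eef_pos: [0.5008, -0.1641, 0.079]
tcp_rot: [-0.41, 2.451, 0.141]
wrist_force: [-2.8, -4.1, 2.3]
gripper_width: 0.132
```

```bash
python3 - <<'E'
from h import *
from cell import cams
rep()
o=[]
for n,(a,b,c,d) in(("top",(380,520,100,220)),("scene",(140,280,90,210))):
    o.append(cv2.resize(cams.snapshot(n)["color"][c:d,a:b],(400,343)))
cv2.imwrite("pics/a2.png",cv2.hconcat(o))
E
```

```text
t 4.325 tcp [ 500.8 -164.1   79. ] loc [-70.6  -1.5  79. ] toolz loc [ 0.615 -0.002 -0.788] F [-2.8 -4.1  2.3] gw 0.132 q [-0.64  0.08 -0.96  0.12  0.53 -0.86]
```

View pics/a2.png

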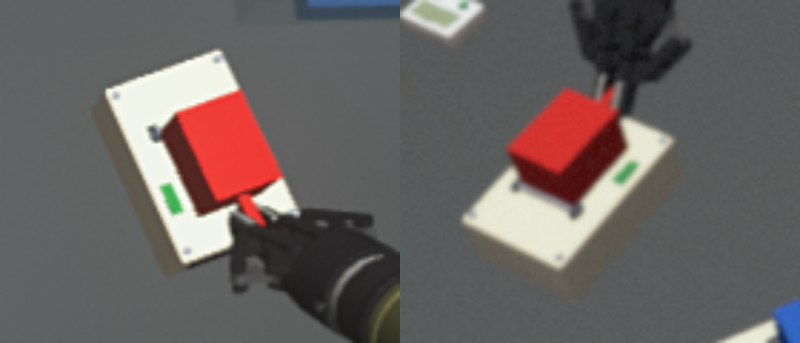

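The pads hold the tab (opening about 11 mm). Next I'll lift along the hinge arc.

```bash
cat > arc.py <<'E'
from h import *
import sys
def arc(total,n,p=None,R=None):
    if p is None:p,R,_=now()
    H=w([32,0,63]);ax=B.apply([0,1,0]);T=[]
    for k in range(1,n+1):
        r=Ro.from_rotvec(ax*total*k/n,degrees=True)
        T.append((H+r.apply(p-H),r*R))
    return plan(T,1,p,R)
if __name__=="__main__":
    rep();arc(float(sys.argv[1]),int(sys.argv[2]))
E
python3 arc.py 72 12
```

```text
t 4.425 tcp [ 500.8 -164.1   79. ] loc [-70.7  -1.4  79. ] toolz loc [ 0.615 -0.002 -0.788] F [-2.3 -4.7  1.2] gw 0.134 q [-0.64  0.08 -0.96  0.12  0.53 -0.86]
[2, 1, 11, -2, 5.7, 0, 1, 3, 1, 10, -1.9, 5.6, 0, 1, 4, 1, 10, -2, 5.7, 0, 1, 6, 2, 9, -2, 5.7, 0, 1, 6, 2, 9, -2, 5.6, 0, 1]
[6, 3, 8, -1.9, 5.7, 0, 1, 8, 2, 8, -2, 5.7, 0, 1, 8, 3, 6, -2, 5.6, 0, 1, 9, 3, 5, -2, 5.7, 0, 1, 10, 3, 5, -1.9, 5.7, 0, 1]
[9, 4, 3, -2, 5.6, 0, 1, 10, 3, 3, -2, 5.7, 0, 1]
```

carry_out(
  increments=[2,1,11,-2,5.7,0,1,3,1,10,-1.9,5.6,0,1,4,1,10,-2,5.7,0,1,6,2,9,-2,5.7,0,1,6,2,9,-2,5.6,0,1],
  squeeze=30,
)

```text
time: 5.05
eef_pos: [0.5216, -0.1569, 0.1287]
tcp_rot: [-0.497, 2.966, 0.029]
wrist_force: [5.8, -4.2, -5.6]
gripper_width: 0.136
```

```bash
python3 arc.py 42 7; python3 - <<'E'
from h import *
from cell import cams
o=[]
for n,(a,b,c,d) in(("top",(380,520,100,220)),("scene",(140,280,90,210))):
    o.append(cv2.resize(cams.snapshot(n)["color"][c:d,a:b],(400,343)))
cv2.imwrite("pics/a3.png",cv2.hconcat(o))
E
```

```text
t 5.05 tcp [ 521.6 -156.9  128.7] loc [-48.6  -1.5 128.7] toolz loc [ 0.135 -0.003 -0.991] F [ 5.8 -4.2 -5.6] gw 0.136 q [-0.34  0.19 -0.46  0.81  0.08 -0.67]
[7, 2, 8, -2, 5.7, 0, 1, 8, 3, 7, -1.9, 5.6, 0, 1, 8, 3, 7, -2, 5.7, 0, 1, 9, 3, 5, -2, 5.7, 0, 1, 9, 3, 5, -2, 5.6, 0, 1]
[10, 4, 3, -1.9, 5.7, 0, 1, 10, 3, 2, -2, 5.7, 0, 1]
```

View pics/a3.png

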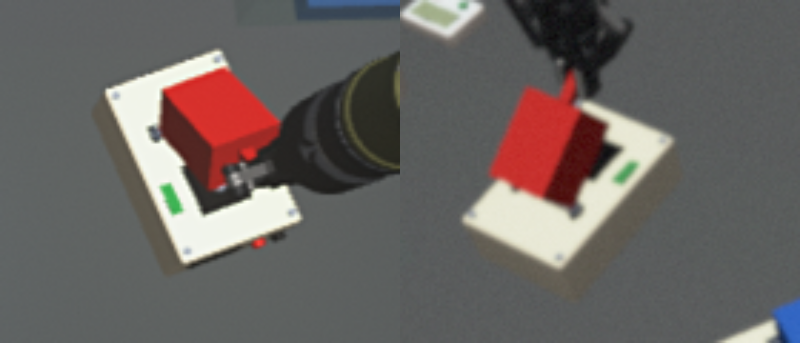

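The cover is about 30° up with the tab still held at (240,175), and the forces are low. I'll carry on.

carry_out(
  increments=[7,2,8,-2,5.7,0,1,8,3,7,-1.9,5.6,0,1,8,3,7,-2,5.7,0,1,9,3,5,-2,5.7,0,1,9,3,5,-2,5.6,0,1],
)

```text
time: 5.78
eef_pos: [0.5625, -0.1428, 0.1599]
tcp_rot: [0.456, -2.72, 0.095]
wrist_force: [1.2, -5.6, -5.3]
gripper_width: 0.135
```

```bash
python3 arc.py 15 3
```

```text
t 5.775 tcp [ 562.5 -142.8  159.9] loc [ -5.3  -1.7 159.9] toolz loc [-0.378 -0.003 -0.926] F [ 1.2 -5.6 -5.3] gw 0.135 q [-0.15  0.62  0.18  1.48 -0.18 -0.45]
[8, 3, 3, -1.6, 4.7, 0, 1, 8, 3, 2, -1.7, 4.7, 0, 1, 9, 3, 1, -1.6, 4.8, 0, 1]
```

carry_out(
  increments=[8,3,3,-1.6,4.7,0,1,8,3,2,-1.7,4.7,0,1,9,3,1,-1.6,4.8,0,1,0,0,0,0,0,0,1],
)

```text
time: 6.28
eef_pos: [0.588, -0.134, 0.1642]
tcp_rot: [0.416, -2.461, 0.146]
wrist_force: [-0.6, -5.6, 1.6]
gripper_width: 0.13
```

```bash
python3 - <<'E'
from h import *
from cell import cams
rep()
o=[]
for n,(a,b,c,d) in(("top",(380,520,100,220)),("scene",(140,280,90,210))):
    o.append(cv2.resize(cams.snapshot(n)["color"][c:d,a:b],(400,343)))
cv2.imwrite("pics/a4.png",cv2.hconcat(o))
E
```

```text
t 6.275 tcp [ 588.  -134.   164.2] loc [ 21.7  -1.7 164.2] toolz loc [-0.606 -0.004 -0.795] F [-0.6 -5.6  1.6] gw 0.13 q [-0.09  0.91  0.6   1.86 -0.25 -0.34]
```

View pics/a4.png

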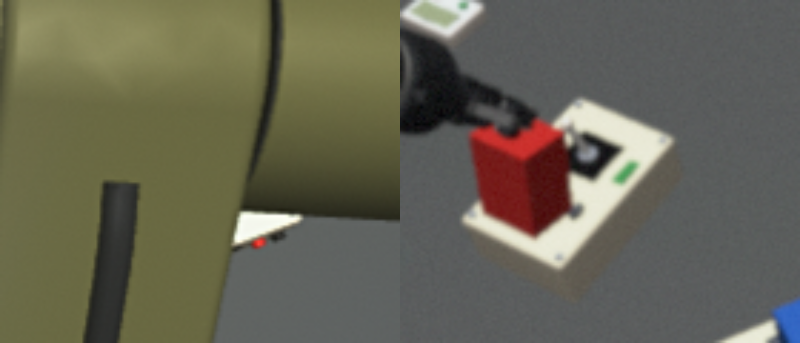

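The cover is up at about 75° and the toggle is visible at (587,152). I'll release and let it fall fully open.

carry_out(
  increments=[0,0,0,0,0,0,0.6,0,0,0,0,0,0,0.2,0,0,0,0,0,0,0,0,0,0,0,0,0,0,5,2,20,0,0,0,0],
)

```text
time: 7.0
eef_pos: [0.5918, -0.1311, 0.1851]
tcp_rot: [0.414, -2.464, 0.141]
wrist_force: [-0.0, -0.7, 0.5]
gripper_width: 0.996
```

carry_out(
  increments=[5,2,30,0,0,0,0,0,0,40,0,0,0,0,0,0,20,2.5,-7,0,0.5,-20,-10,0,2.5,-7,0,1,-20,-10,0,2.5,-7,0,1],
)

```text
time: 7.62
eef_pos: [0.5577, -0.1492, 0.2763]
tcp_rot: [0.481, -2.853, 0.061]
wrist_force: [0.2, -0.7, 1.6]
gripper_width: 0.372
```

```bash
python3 - <<'E'
from h import *
from cell import cams
rep()
p,R=plan([(w([-30,-50,220]),ori(0))],1,vmax=40,wmax=8)
plan([(w([-30,-50,90]),ori(0))],1,p,R,vmax=40)
o=[]
for n,(a,b,c,d) in(("top",(380,520,100,220)),("scene",(140,280,90,210))):
    s=cams.snapshot(n)
    o.append(cv2.resize(s["color"][c:d,a:b],(400,343)))
cv2.imwrite("pics/a5.png",cv2.hconcat(o))
E
```

```text
t 7.625 tcp [ 557.7 -149.2  276.3] loc [-12.   -6.1 276.3] toolz loc [-0.248  0.    -0.969] F [ 0.2 -0.7  1.6] gw 0.372 q [-0.19  0.46  0.23  1.56 -0.12 -0.51]
[-1, -24, -28, 2.4, -6.8, 0, 1, -2, -23, -28, 2.3, -6.8, 0, 1]
[0, 0, -33, 0, 0, 0, 1, 0, 0, -32, 0, 0, 0, 1, 0, 0, -33, 0, 0, 0, 1, 0, 0, -32, 0, 0, 0, 1]
```

View pics/a5.png

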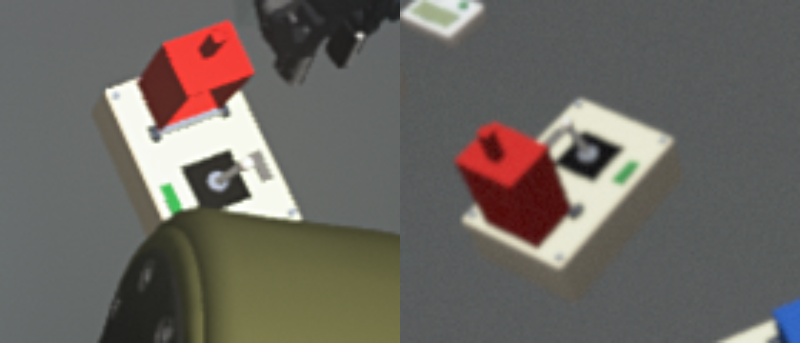

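The left crop shows the cover fully open and the toggle at (220,180) leaning to the grey side. I'll go to the grey side of the ball with the fingers shut.

carry_out(
  increments=[-1,-24,-28,2.4,-6.8,0,1,-2,-23,-28,2.3,-6.8,0,1,0,0,0,0,0,0,1,0,0,0,0,0,0,1],
)

```text
time: 8.22
eef_pos: [0.5553, -0.1962, 0.2209]
tcp_rot: [0.52, -3.093, 0.0]
wrist_force: [-0.0, -1.3, 0.3]
gripper_width: 0.001
```

```bash
python3 - <<'E'
from h import *
from cell import cams
rep()
p,R=plan([(w([-30,-50,85]),ori(0))],1,vmax=38)
for y in (-35,-20,-8,0):
    p,R=plan([(w([-30,y,85]),ori(0))],1,p,R)
E
```

```text
t 8.225 tcp [ 555.3 -196.2  220.9] loc [-29.7 -49.7 220.9] toolz loc [-0.005  0.001 -1.   ] F [-0.  -1.3  0.3] gw 0.001 q [-0.34  0.3  -0.09  1.19 -0.   -0.67]
[0, 0, -34, 0, -0.1, 0, 1, 0, 0, -34, 0, -0.1, 0, 1, 0, 0, -34, 0, 0, 0, 1, 0, 0, -34, 0.1, -0.1, 0.1, 1]
[-5, 14, 0, 0, 0, 0, 1]
[-5, 14, 0, 0, 0, 0, 1]
[-4, 11, 0, 0, 0, 0, 1]
[-3, 8, 0, 0, 0, 0, 1]
```

carry_out(
  increments=[0,0,-34,0,0,0,1,0,0,-34,0,0,0,1,0,0,-34,0,0,0,1,0,0,-34,0,0,0,1,0,0,0,0,0,0,1],
)

```text
time: 8.85
eef_pos: [0.5548, -0.1949, 0.0823]
tcp_rot: [0.523, -3.089, -0.003]
wrist_force: [-0.6, 1.1, -0.7]
gripper_width: 0.001
```

carry_out(
  increments=[-2,7,0,0,0,0,1,-3,7,0,0,0,0,1,-2,7,0,0,0,0,1,-3,7,0,0,0,0,1,0,0,0,0,0,0,1],
)

```text
time: 9.48
eef_pos: [0.5442, -0.1673, 0.0841]
tcp_rot: [0.522, -3.092, -0.001]
wrist_force: [-1.0, -0.4, -0.9]
gripper_width: -0.003
```

carry_out(
  increments=[-2,6,0,0,0,0,1,-2,5,0,0,0,0,1,0,0,0,0,0,0,1],
)

```text
time: 9.85
eef_pos: [0.5401, -0.1565, 0.0836]
tcp_rot: [0.521, -3.092, -0.001]
wrist_force: [0.0, 0.3, -0.2]
gripper_width: -0.005
```

```bash
python3 - <<'E'
from h import *
from cell import cams
rep()
o=[]
for n,(a,b,c,d) in(("top",(380,520,100,220)),("scene",(140,280,90,210))):
    s=cams.snapshot(n)
    o.append(cv2.resize(s["color"][c:d,a:b],(400,343)))
cv2.imwrite("pics/a6.png",cv2.hconcat(o))
E
```

```text
t 9.85 tcp [ 540.1 -156.5   83.6] loc [-31.   -7.2  83.6] toolz loc [-0.006  0.002 -1.   ] F [ 0.   0.3 -0.2] gw -0.005 q [-0.28  0.35 -0.35  0.88 -0.   -0.62]
```

View pics/a6.png

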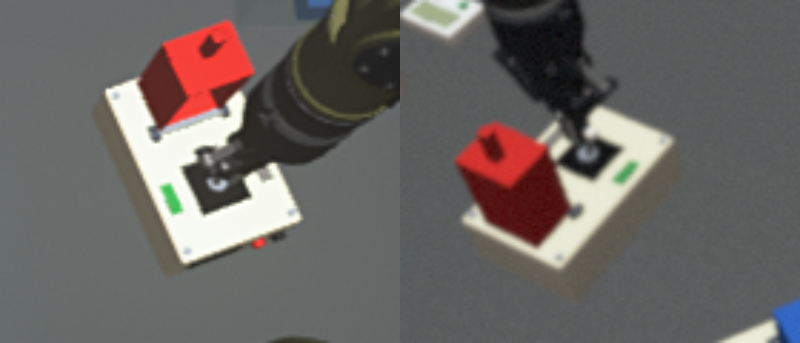

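```bash
python3 - <<'E'
from h import *
from cell import cams
o=[]
for n,(a,b,c,d) in(("top",(430,490,140,190)),("scene",(180,240,120,170))):
    s=cams.snapshot(n)
    o.append(cv2.resize(s["color"][c:d,a:b],(400,333),interpolation=cv2.INTER_CUBIC))
    def px(P):
        T=np.linalg.inv(s["pose"]);q=T[:3,:3]@(P/1000)+T[:3,3];q=np.array([q[0],-q[1],-q[2]])
        r=q[:2]/q[2];r=r*(1+s["k1"]*(r@r));return (r*s["intrinsics"][0,0]+s["intrinsics"][:2,2])
    for nm,l in(("off",[-30,-16,98]),("on",[-30,16,98]),("piv",[-30,0,61]),("mid",[-30,10,99.7])):
        print(n,nm,((px(w(l))-[a,c])*400/60).round())
cv2.imwrite("pics/a7.png",cv2.hconcat(o))
E
```

```text
top off [241. 111.]
top on [164. 139.]
top piv [169. 154.]
top mid [180. 132.]
scene off [123.  86.]
scene on [185. 114.]
scene piv [175. 162.]
scene mid [173. 106.]
```

View pics/a7.png

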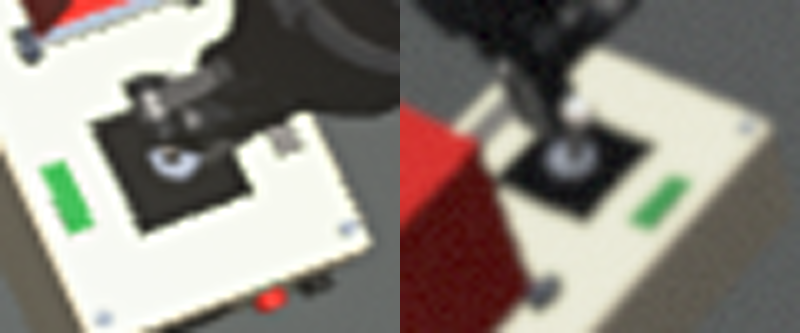

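In the scene crop the white ball is at (575,108), so about y = +11: most of the way over. I'll push on toward the stop.

carry_out(
  increments=[-1,3,0,0,0,0,1,0,0,0,0,0,0,1],
)

```text
time: 10.3
eef_pos: [0.5395, -0.1542, 0.0838]
tcp_rot: [0.521, -3.092, 0.0]
wrist_force: [-0.0, -0.4, -0.4]
gripper_width: -0.0
```

carry_out(
  increments=[-1,2,0,0,0,0,1,0,0,0,0,0,0,1],
)

```text
time: 10.55
eef_pos: [0.5393, -0.1537, 0.084]
tcp_rot: [0.52, -3.093, 0.006]
wrist_force: [3.1, -6.5, -3.7]
gripper_width: 0.0
```

carry_out(
  increments=[-1,2,0,0,0,0,1,0,0,0,0,0,0,1],
)

```text
time: 10.8
eef_pos: [0.5392, -0.1535, 0.0841]
tcp_rot: [0.519, -3.094, 0.012]
wrist_force: [4.9, -12.4, -6.9]
gripper_width: -0.0
```

The motion stalled and the force is building, so the toggle is at its stop. I'll back off, rise and check.

carry_out(
  increments=[3,-10,0,0,0,0,1,5,-15,5,0,0,0,1,5,-15,30,0,0,0,1,0,0,50,0,0,0,1,0,-20,50,0,0,0,1],
)

```text
time: 11.42
eef_pos: [0.5504, -0.21, 0.2205]
tcp_rot: [0.523, -3.092, -0.002]
wrist_force: [1.2, 0.3, 0.3]
gripper_width: -0.007
```

```bash
python3 - <<'E'
from h import *
from cell import cams
rep()
o=[]
for n,(a,b,c,d) in(("top",(420,492,130,190)),("scene",(170,242,120,180))):
    s=cams.snapshot(n)
    o.append(cv2.resize(s["color"][c:d,a:b],(400,333),interpolation=cv2.INTER_CUBIC))
    def px(P):
        T=np.linalg.inv(s["pose"]);q=T[:3,:3]@(P/1000)+T[:3,3];q=np.array([q[0],-q[1],-q[2]])
        r=q[:2]/q[2];r=r*(1+s["k1"]*(r@r));return (r*s["intrinsics"][0,0]+s["intrinsics"][:2,2])
    for nm,l in(("off",[-30,-16,98]),("on",[-30,16,98]),("mid",[-30,10,99.7])):
        print(n,nm,((px(w(l))-[a,c])*400/72).round())
cv2.imwrite("pics/a8.png",cv2.hconcat(o))
E
```

```text
t 11.425 tcp [ 550.4 -210.   220.5] loc [-38.8 -61.2 220.5] toolz loc [-0.006  0.002 -1.   ] F [1.2 0.3 0.3] gw -0.007 q [-0.36  0.3  -0.09  1.19 -0.   -0.7 ]
top off [256. 148.]
top on [192. 171.]
top mid [205. 166.]
scene off [158.  72.]
scene on [210.  95.]
scene mid [199.  88.]
```

View pics/a8.png

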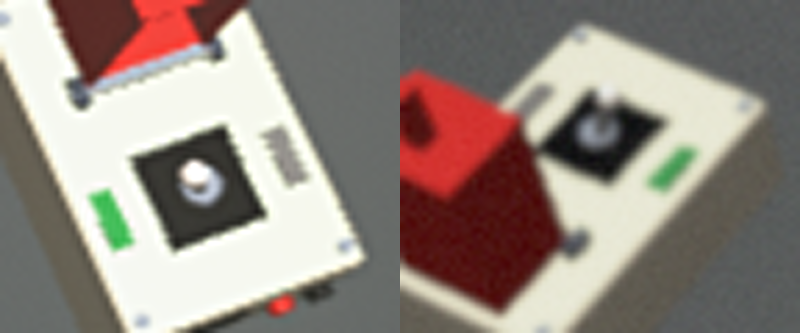

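In the top crop the ball is at (194,170), against a predicted ON position of (192,171), so the toggle is fully on the green side. Next I'll go behind the open cover.

```bash
python3 - <<'E'
from h import *
p,R=plan([(w([20,-50,250]),ori(0)),(w([115,0,250]),ori(0)),(w([115,0,170]),ori(0))],1)
E
```

```text
[48, 33, 24, 0.3, 0.2, 0.2, 1, 37, 39, 0, 0, 0, 0, 1, 37, 40, 0, 0, 0, 0, 1, 0, 0, -40, 0, 0, 0, 1, 0, 0, -40, 0, 0, 0, 1]
```

carry_out(
  increments=[48,33,24,0,0,0,1,37,39,5,0,0,0,1,37,40,0,0,0,0,1,0,0,0,0,0,0,1,0,0,0,0,0,0,1],
)

```text
time: 12.15
eef_pos: [0.6718, -0.0986, 0.2469]
tcp_rot: [0.521, -3.091, -0.0]
wrist_force: [-0.9, -1.0, 0.4]
gripper_width: -0.003
```

```bash
python3 - <<'E'
from h import *
rep()
p,R=plan([(w([115,0,170]),ori(0))],1,vmax=40)
for x in(90,75,60,45,30,15,0,-8): p,R=plan([(w([x,0,170]),ori(0))],1,p,R)
E
```

```text
t 12.15 tcp [671.8 -98.6 246.9] loc [112.4   4.2 246.9] toolz loc [-0.007  0.001 -1.   ] F [-0.9 -1.   0.4] gw -0.003 q [-0.14  0.47  0.22  1.32 -0.   -0.48]
[2, -2, -38, 0, -0.2, 0, 1, 2, -1, -39, 0.1, -0.2, 0.1, 1]
[-24, -8, 0, 0, 0, 0, 1]
[-14, -5, 0, 0, 0, 0, 1]
[-14, -5, 0, 0, 0, 0, 1]
[-14, -5, 0, 0, 0, 0, 1]
[-14, -5, 0, 0, 0, 0, 1]
[-15, -5, 0, 0, 0, 0, 1]
[-14, -5, 0, 0, 0, 0, 1]
[-7, -3, 0, 0, 0, 0, 1]
```

carry_out(
  increments=[2,-2,-38,0,0,0,1,2,-2,-39,0,0,0,1,0,0,0,0,0,0,1,-24,-8,0,0,0,0,1,-7,-3,0,0,0,0,1],
)

```text
time: 12.78
eef_pos: [0.6447, -0.1146, 0.1729]
tcp_rot: [0.519, -3.094, 0.001]
wrist_force: [0.5, -0.5, -0.4]
gripper_width: -0.003
```

carry_out(
  increments=[-10,-3,0,0,0,0,1,-10,-4,0,0,0,0,1,-10,-3,0,0,0,0,1,-10,-4,0,0,0,0,1,-10,-3,0,0,0,0,1],
)

```text
time: 13.4
eef_pos: [0.5944, -0.1306, 0.1705]
tcp_rot: [0.521, -3.092, -0.0]
wrist_force: [0.5, -0.5, 0.3]
gripper_width: 0.0
```

```bash
python3 - <<'E'
from h import *
from cell import cams
rep()
o=[]
for n,(a,b,c,d) in(("top",(380,520,100,220)),("scene",(140,280,90,210))):
    s=cams.snapshot(n)
    o.append(cv2.resize(s["color"][c:d,a:b],(400,343)))
cv2.imwrite("pics/a9.png",cv2.hconcat(o))
E
```

```text
t 13.4 tcp [ 594.4 -130.6  170.5] loc [ 28.8  -0.6 170.5] toolz loc [-0.006  0.001 -1.   ] F [ 0.5 -0.5  0.3] gw 0.0 q [-0.22  0.36 -0.12  1.1  -0.   -0.55]
```

View pics/a9.png

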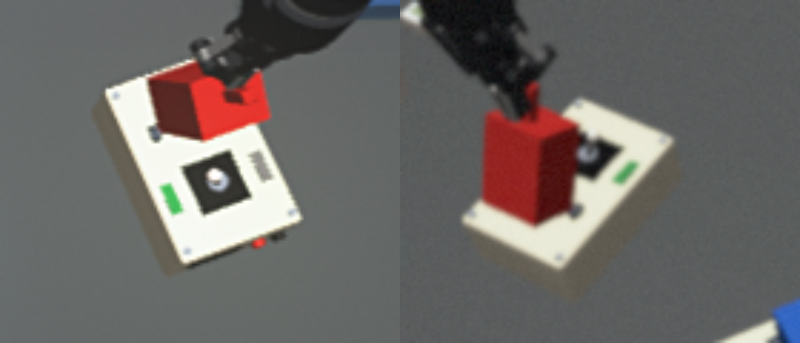

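The closed fingers are pushing the tab forward and the cover is tilting. I'll keep going past the balance point.

carry_out(
  increments=[-10,-3,0,0,0,0,1,-10,-4,0,0,0,0,1,-10,-3,0,0,0,0,1,-7,-3,0,0,0,0,1,0,0,0,0,0,0,1],
)

```text
time: 14.12
eef_pos: [0.5577, -0.1437, 0.1708]
tcp_rot: [0.52, -3.093, 0.0]
wrist_force: [1.0, 0.6, 0.6]
gripper_width: 0.002
```

carry_out(
  increments=[0,0,40,0,0,0,1,0,0,50,0,0,0,1,0,0,0,0,0,0,1,0,0,0,0,0,0,1,0,0,0,0,0,0,1],
)

```text
time: 14.75
eef_pos: [0.5575, -0.1432, 0.2592]
tcp_rot: [0.521, -3.09, -0.001]
wrist_force: [-0.0, 0.1, 0.7]
gripper_width: 0.003
```

carry_out(
  increments=[0,50,20,0,0,0,1,0,60,20,0,0,0,1,0,60,0,0,0,0,1,0,60,0,0,0,0,1,0,0,0,0,0,0,1],
)

```text
time: 15.38
eef_pos: [0.5573, 0.0896, 0.299]
tcp_rot: [0.53, -3.089, -0.001]
wrist_force: [-0.8, -1.2, 0.4]
gripper_width: 0.003
```

```bash
python3 - <<'E'
from h import *
from cell import cams
rep()
for n,win in(("top",(400,500,110,200)),("scene",(150,245,110,195))):
    s=cams.snapshot(n);cv2.imwrite(f"pics/{n}9.png",s["color"]);C=cloud(s);c=s["color"]
    m=np.zeros((400,640),bool);a,b,e,f=win;m[e:f,a:b]=1
    R=C[m&red(c)&(s["z_map"]>0)];t=R[R[:,2]>.109]
    print(n,len(R),"zmax",R[:,2].max(),len(t),t.mean(0) if len(t) else 0, (loc(t.mean(0)) if len(t) else 0))
E
```

```text
t 15.375 tcp [557.3  89.6 299. ] loc [ 66.2 219.6 299. ] toolz loc [-0.007  0.002 -1.   ] F [-0.8 -1.2  0.4] gw 0.003 q [ 0.16  0.24  0.    1.35  0.   -0.18]Traceback (most recent call last):
  File "<stdin>", line 8, in <module>
    return umr_maximum(a, axis, None, out, keepdims, initial, where)
ValueError: zero-size array to reduction operation maximum which has no identity
```

View pics/top9.png

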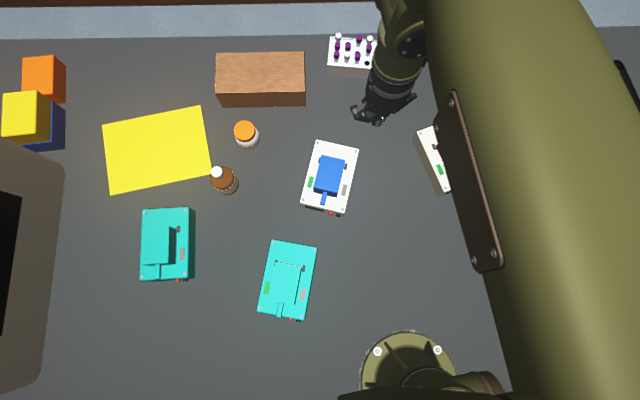

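The arm hides the red box in the top view; the blue cover at (330,177) is still shut. I'll move the arm further left so I can see.

carry_out(
  increments=[-30,60,10,0,0,0,1,-30,60,10,0,0,0,1,-40,60,0,0,0,0,1,-40,60,0,0,0,0,1,0,0,0,0,0,0,1],
)

```text
time: 16.05
eef_pos: [0.4317, 0.3021, 0.3182]
tcp_rot: [0.528, -3.09, 0.0]
wrist_force: [0.5, -0.2, -0.3]
gripper_width: 0.002
```

```bash
python3 - <<'E'
from h import *
from cell import cams
rep()
o=[]
for n,win in(("top",(400,500,110,200)),("scene",(150,245,110,195))):
    s=cams.snapshot(n);C=cloud(s);c=s["color"];o.append(cv2.resize(c,(400,250)))
    a,b,e,f=win;o.append(cv2.resize(c[e:f,a:b],(400,340)))
    m=np.zeros((400,640),bool);m[e:f,a:b]=1
    R=C[m&red(c)&(s["z_map"]>0)];t=R[R[:,2]>.109]
    print(n,len(R),"zmax",R[:,2].max() if len(R) else 0,len(t),(loc(t.mean(0)) if len(t) else 0))
cv2.imwrite("pics/b1.png",cv2.hconcat([cv2.vconcat(o[:2]),cv2.vconcat(o[2:])]))
E
```

```text
t 16.05 tcp [431.7 302.1 318.2] loc [ 17.5 461.5 318.2] toolz loc [-0.007  0.001 -1.   ] F [ 0.5 -0.2 -0.3] gw 0.002 q [ 0.61  0.16 -0.05  1.37  0.    0.27]
top 891 zmax 0.11964753306317966 808 [-13.06128959   1.31365182 114.43290111]
scene 630 zmax 0.11768858424487671 597 [ -9.37642338  -1.15772873 114.29767103]
```

View pics/b1.png

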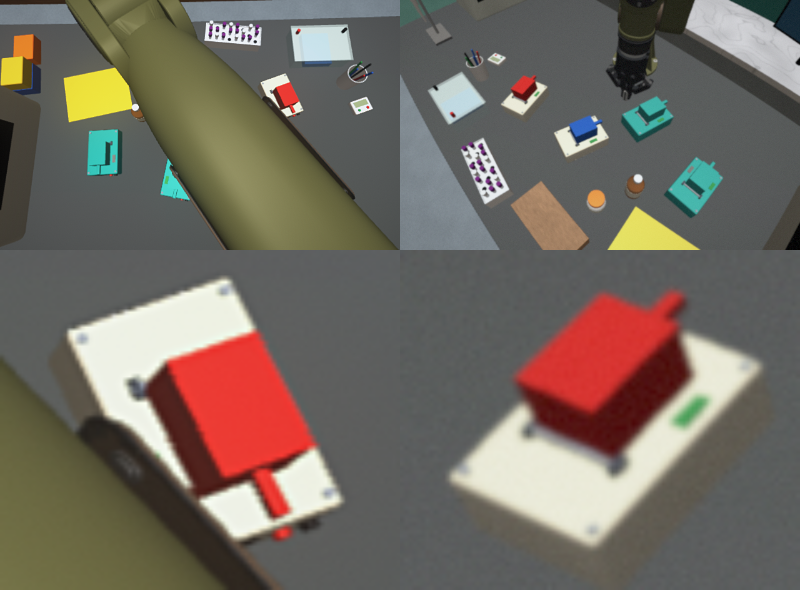

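The red cover is fully shut: its top is at z 114 mm over the same area as at the start, with 597 matching scene pixels in both cases. The blue cover at (585,130) is shut, and the robot is clear of everything.

```bash
python3 -c "
from cell import arm
print(arm.close_job())"
```

```text
the job is handed in; nothing more can be done
None
```

I opened the red cover, flipped the toggle fully over to the green side, closed the cover again and handed the job in at about 16 s. I lifted the cover by its tab along the hinge arc until it fell fully open. I then pushed the toggle to its stop with the closed fingers, and tipped the cover shut from behind.

**Toggle:** After the push, the ball was within about 4 px of the predicted ON position in enlarged crops from both cameras. The push had stalled at a contact force of about 15 N. I couldn't see the toggle again once the cover was shut.

**Covers:** The red cover's top is at z 114 mm, as it was at the start. The blue cover was never touched and looks shut in the last scene view. It was hidden by the arm in the last top view, but the one before that also shows it shut.

**Forces and clearance:** Wrist forces in the readings stayed at or below about 15 N. At hand-in the arm was well clear of everything. No check failed or disagreed.

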